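# Heavier press weight over a repaired painting

### The arm

A 6-joint arm with a two-finger parallel gripper is mounted at the origin on the work surface. World frame = base frame: x ahead of the robot, y to its left, z up, the work surface at z = 0. Lengths are in m, angles in rad, forces in N, time in s.
With the tool pointing down it reaches from about 0.35 to 0.8 m from the base axis. Payload 7.3 kg.
Tool frame: the origin (TCP) lies between the finger pads; the fingertips stand 25 mm ahead of it and the grasp point (between the pads) lies 6 mm ahead of it (r.tip_extent is the distance from the TCP to the fingertips, in m); z points along the fingers, y is the line along which they close (so a half turn about z gives the same grasp; the last joint's range is limited). The gripper opens to 85 mm and grips with 20 to 120 N. Pads are 22 mm wide; open, the fingers measure 114 mm over their backs; the gripper's body (76 mm by 85 mm) begins 54 mm behind the grasp point. The pads swing forward as they close: fully open they stand 13 mm farther back than shut.
Start: joints at [-1.436, 0.342, 1.524, -0, 1.275, -0.146], TCP at [0.146, -0.504, 0.256] pointing down, gripper open.
Joint ranges: [-2.53, 2.53], [-0.77, 2.02], [0.04, 2.7], [-1, 4.14], [0.28, 2.66], [-3.11, 3.11]. Speed limits (rad/s): [2.57, 2.57, 3.14, 3.14, 3.14, 3.14].

### API

Orientations are given as a unit quaternion [x, y, z, w].
In Python, from workcell import r, command_gripper, optics gives the robot as it stands. The module is installed in compiled form; this text tells all that it offers. Calls block until the motion is done:
- r.reach(position, orientation): joint-space move of the TCP to a pose.
- r.move_straight(position, orientation=None, speed=0.15, max_force=None): straight line of the TCP; orientation=None keeps the orientation; speed is the mean speed in m/s. With max_force (N) it stops when the force on the tool has changed by that much, and returns True; else False.
- r.movej(angles): joint-space move.
- command_gripper(opening, force=None): finger opening in m; force is the grip in N (None keeps the last); returns when the fingers have stopped.
- r.hold(seconds).
- r.solve_ik(position, orientation): joint angles nearest the present ones, or None.
- r.read_state(): the state.
- optics.get_image(name): name is "scene" or "top" or "wrist"; returns (picture, depth): 400x640x3 uint8, red, green, blue; 400x640 float32, m along the optical axis (not along the pixel's ray), 0 where there is no reading.
- optics.camera_model(name): a dict with "K" (3x3 intrinsics, pixels), "R" (3x3) and "t" (3): a world point X has camera coordinates R X + t; the wrist camera has in their place "tool_from_camera" (4x4, takes a point from camera to tool coordinates, whose origin is the TCP and whose axes are the flange's). Camera axes: x right, y down, z forward; pixel columns grow to the right and rows downward; lengths in m; the calibration is good to about 2 mm. A picture is of the moment at which its call begins: read the wrist's pose just before it. camera_model takes no time and is no camera call.
A pose or a line that the arm cannot do raises r.PlanningError and nothing moves.
- r.finish_job(): hands the job in; it is judged then, once.
The state is a dict: "time_s": time; "joint_positions": joint angles; "dq": joint speeds; "tau": joint torques, N m; "eef_pos": TCP position; "eef_rot": TCP orientation; "contact_force": force on the tool from outside, world axes, zero at the start; "torque": the same for the moment, N m; "grip_width": finger opening in m; "grip_force": force on a finger pad.
Only numpy, scipy, OpenCV 4.12 (cv2) and the standard library are available. Lean on these libraries where they do the work, as an engineer would, in place of code of your own. Each camera call takes 0.05 s, during which the arm holds its last target. There are 200 camera calls.

### The job

Slide the magnifier carriage along its rail, away from the pad, fully home against the far end stop. Then find out which of the two look-alike press weights is the heavier by lifting each straight out of its rack recess in turn (first the one in the recess nearer the painting, which is set back in its recess before the other is lifted), and finish while still holding the heavier one by its knob, upright, still and centred over the pad with its underside about 5 cm above it, the lighter one standing back in a recess of the rack. Let nothing touch the painting or the pad, and leave the bottle, the cup and the brush where they are.

Things in the scene. Friction and masses are not known exactly. Their poses are not given: they have to be found in the camera images.
- rail: Fixed rail on the table: aluminium bar 400 mm long (y), 40 mm wide, 26 mm high; dark steel stop blocks 50 mm high at y -100 mm and, the far end stop, y +180 mm. Origin: under the bar's middle, on the table. y runs along the rail to the far end stop, to the robot's left; x points away from the robot. The painting lies on its -x side.
- carriage (a joint): Slide of the carriage along the rail's +y, in m: 0 at the stop nearest the pad, 0.200 against the far end stop (fully home). Starts between 0 and 0.07. Slides against about 1.5 N of friction and stays where left. The carriage is a grey block 50 x 60 x 30 mm on the rail with a black grip on a post above it.
- magnifier (a point): Centre of the round glass magnifier, 100 mm across its dark rim, carried by the carriage on an arm 130 mm to the rail's -x side of the grip, 80 to 90 mm above the table. It hangs over the painting near the pad until the carriage is home. Origin 85 mm above the table.
- carriage_handle (a point): Point to grip on the carriage's black upright grip, 132 mm above the table. The grip is 14 mm thick along the rail, 36 mm long across it, and spans 97 to 147 mm above the table; the magnifier's arm is below it (top at 89 mm). Axes as the rail's. It moves with the carriage.
- panel: Fixed painted wooden panel, dark, 220 mm (x) x 260 mm (y), 20 mm thick, lying face up. Origin: centre of its underside, on the table. Fragile: nothing may touch it.
- pad: White square blotter pad 60 x 60 mm, 3 mm thick, with a small grey dot in the middle, fixed on the painting over the repair. Origin: centre of its underside, 20 mm above the table; z up. Nothing may touch it.
- rack: Fixed pale wooden rack on the table, 100 mm (x) x 240 mm (y) x 18 mm high, to the robot's right of the painting, with two round recesses 64 mm wide and 12 mm deep, 120 mm apart along its y axis. Origin: centre of its underside. Its +y axis points towards the painting.
- nest_first (a point): Centre of the floor of the recess nearer the painting (rack y +60 mm), 6 mm above the table. The weight here is lifted first.
- nest_second (a point): Centre of the floor of the other recess (rack y -60 mm), 6 mm above the table. The weight here is lifted second.
- weight_a: One of two look-alike press weights: round steel body 56 mm across, 40 mm high, with a round brass knob on it 28 mm across, 36 mm high (76 mm in all). Origin: centre of the underside; z up through the knob. Either recess may hold it. One weight is solid, 0.6 to 0.8 kg, the other hollow, 0.25 to 0.45 kg; which is which can only be felt by lifting.
- weight_b: The other press weight, same looks and sizes as weight_a, in the other recess.
- solvent: Bystander: amber bottle 54 mm across, 120 mm high, loose, beyond the work. Origin: centre of its underside.
- tin: Bystander: aluminium cup 66 mm across, 70 mm high, loose, beyond the rack. Origin: centre of its underside.
- brush: Bystander: brush 170 mm long, lying loose beyond the rack. Its x axis runs along it. Origin: underside.

How it is judged:
By the outcome, as a careful person would: the job done as asked, in the order asked, and still so for the second after the job is handed in, while the arm keeps its last pose, push and grip.
It also fails if it takes over 72 s, if anything falls off the work surface, if the arm or the gripper's body presses on something with over 40 N, if the wrist force passes 120 N, or if a joint passes its speed limit or range.

## Working session

There is one attempt and no reset: what is moved stays moved. The work goes in short steps, each a Python script; the robot and the scene stay as the last script left them, time stands still between calls to the robot, and variables do not carry over. Pictures are saved under pics/ and viewed, at most 10 in all, crops included, and the job is handed in when it is done.

```bash
mkdir -p pics
python3 - <<'E'
from workcell import r, command_gripper, optics
import cv2, numpy as np
for n in ["scene","top"]:
    p,d=optics.get_image(n); cv2.imwrite(f"pics/{n}0.png",p[:,:,::-1]); np.savez(f"{n}0.npz",p=p,d=d)
    m=optics.camera_model(n); print(n,m["K"].round(1).tolist(),m["R"].round(3).tolist(),m["t"].round(3).tolist())
s=r.read_state(); print({k:np.round(v,3).tolist() for k,v in s.items()}, r.tip_extent)
E
```

```text
scene [[508.2, 0.0, 323.0], [0.0, 508.2, 200.2], [0.0, 0.0, 1.0]] [[-0.848, 0.53, 0.006], [0.307, 0.501, -0.809], [-0.431, -0.684, -0.588]] [0.565, -0.041, 1.402]
top [[404.3, 0.0, 310.3], [0.0, 404.3, 205.3], [0.0, 0.0, 1.0]] [[0.001, -1.0, -0.023], [-0.987, 0.003, -0.158], [0.158, 0.023, -0.987]] [-0.07, 0.612, 0.855]
{'time_s': 0.1, 'joint_positions': [-1.436, 0.343, 1.525, 0.0, 1.275, -0.146], 'dq': [-0.0, -0.002, -0.003, -0.001, 0.001, -0.0], 'tau': [0.001, -43.445, -24.649, -0.0, 0.005, 0.0], 'eef_pos': [0.145, -0.504, 0.256], 'eef_rot': [0.99, 0.14, 0.0, -0.001], 'contact_force': [-1.024, 0.146, 0.049], 'torque': [0.028, 0.015, 0.052], 'grip_force': 0.0, 'grip_width': 0.086} 0.025
```

View pics/top0.png

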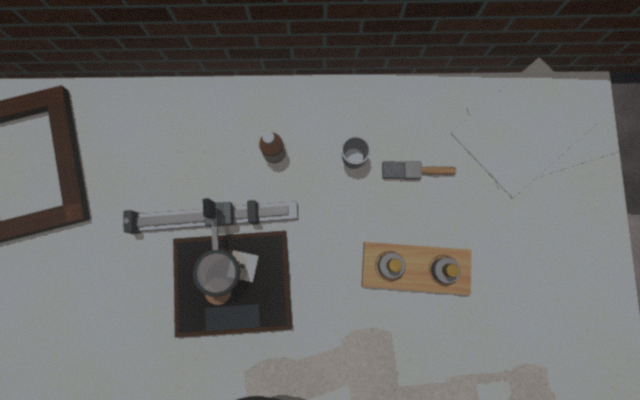

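View pics/scene0.png

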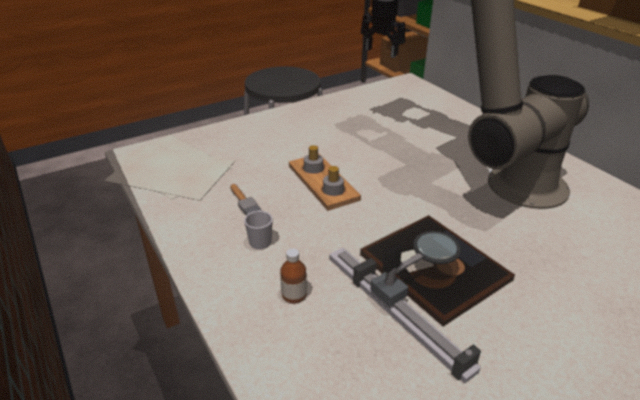

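The top view shows the rail from (130,221) to (297,210), with the grip at (210,208) and the pad at about (243,265), partly under the magnifier. The rack spans (363,243) to (470,295), with knobs at (394,266) and (452,270). The cup, bottle and brush are well clear of all of it.

```bash
cat > h.py <<'E'
import numpy as np, cv2
from scipy.spatial.transform import Rotation as Rot
from workcell import r, command_gripper, optics
def cam(n, st=None):
    m=optics.camera_model(n); K=np.array(m["K"])
    if n!="wrist": R=np.array(m["R"]); return K,R.T,-R.T@np.array(m["t"])
    T=np.array(m["tool_from_camera"]); Rw=Rot.from_quat(st["eef_rot"]).as_matrix()
    return K,Rw@T[:3,:3],Rw@T[:3,3]+np.array(st["eef_pos"])
def cast(c,uv,z):           # pixels -> points on plane z
    K,R,o=c; uv=np.atleast_2d(uv).astype(float)
    d=(R@np.linalg.inv(K)@np.c_[uv,np.ones(len(uv))].T).T
    return o+d*((z-o[2])/d[:,2])[:,None]
def cloud(c,d):             # depth image -> world points, HxWx3
    K,R,o=c; v,u=np.mgrid[:d.shape[0],:d.shape[1]]
    p=np.stack([(u-K[0,2])/K[0,0],(v-K[1,2])/K[1,1],np.ones_like(u)],-1)*d[...,None]
    return p@R.T+o
def down(yaw):              # tool down, closing line (tool y) at angle yaw from world x, half-turn free
    y=np.array([np.cos(yaw),np.sin(yaw),0]); z=np.array([0,0,-1.])
    return Rot.from_matrix(np.c_[np.cross(y,z),y,z]).as_quat()
def snap(n,name):
    st=r.read_state(); p,d=optics.get_image(n); cv2.imwrite(f"pics/{name}.png",p[:,:,::-1]); return cam(n,st),p,d
def blobs(mask,amin=20):
    n,l,s,c=cv2.connectedComponentsWithStats(mask.astype(np.uint8)); return [(c[i].round(1),s[i,4],l==i) for i in range(1,n) if s[i,4]>=amin]
E
python3 - <<'E'
from h import *
z=np.load("top0.npz"); p,d=z["p"],z["d"]; c=cam("top"); W=cloud(c,d)
hsv=cv2.cvtColor(p,cv2.COLOR_RGB2HSV); H,S,V=[hsv[...,i] for i in range(3)]
print(p[268,368],p[266,394],p[215,170],p[208,210],p[250,262],p[240,180], p[250,230])
roi=np.zeros(H.shape,bool); roi[235:305,350:480]=1
rack=roi&(S>70)&(W[...,2]<.03)
cnt=max(cv2.findContours(rack.astype(np.uint8),0,2)[0],key=cv2.contourArea)
P=cast(c,cnt[:,0],.018)[:,:2].astype(np.float32); print("rack",cv2.minAreaRect(P))
kn=roi&(W[...,2]>.065)
for b in blobs(kn,10): print("knob",b[0],b[1],cast(c,b[0],.076),np.median(W[b[2]],0))
g=np.zeros(H.shape,bool); g[185:235,190:240]=1
for b in blobs(g&(W[...,2]>.125)): print("grip",b[0],b[1],cast(c,b[0],.147),np.median(W[b[2]],0),cv2.minAreaRect(W[b[2]][:,:2].astype(np.float32)))
g[:]=0; g[195:240,120:305]=1
bar=g&(W[...,2]>.018)&(W[...,2]<.032)
print("bar",cv2.minAreaRect(W[bar][:,:2].astype(np.float32)))
for b in blobs(g&(W[...,2]>.043)&(W[...,2]<.055)): print("h50",b[0],b[1],np.median(W[b[2]],0))
pm=np.zeros(H.shape,bool); pm[225:345,165:300]=1; pm&=(V<70)
cnt=max(cv2.findContours(pm.astype(np.uint8),0,2)[0],key=cv2.contourArea)
print("panel",cv2.minAreaRect(cast(c,cnt[:,0],.02)[:,:2].astype(np.float32)))
q=cv2.resize(p[180:350,110:480],None,fx=2.1,fy=2.1,interpolation=2); cv2.imwrite("pics/crop.png",q[:,:,::-1])
E
```

```text
[139 116  87] [135 109  63] [120 119 121] [34 35 37] [44 43 42] [60 46 41] [54 45 40]
rack ((0.4746735095977783, -0.30727481842041016), (0.23879769444465637, 0.09904290735721588), 85.75106811523438)
knob [394.5 265.1] 154 [[ 0.47988148 -0.24826866  0.076     ]] [ 0.48000113 -0.24675878  0.08182406]
knob [451.8 270. ] 164 [[ 0.46977457 -0.36736434  0.076     ]] [ 0.4697727  -0.36564707  0.08164686]
grip [207.4 208. ] 180 [[0.59162786 0.13279954 0.147     ]] [0.59184011 0.13317704 0.14589743] ((0.5283411741256714, 0.03344755619764328), (0.2729361057281494, 0.034821901470422745), 57.332366943359375)
bar ((0.5815919637680054, 0.1532878279685974), (0.08578314632177353, 0.38493797183036804), 0.1691223531961441)
h50 [251.8 211.1] 202 [0.59970276 0.06003398 0.04922648]
h50 [228.  215.8] 74 [0.58682971 0.10959256 0.0532863 ]
h50 [128.1 221.1] 194 [0.57717327 0.33733652 0.0493725 ]
panel ((0.4421752691268921, 0.10687451809644699), (0.21882618963718414, 0.2587848901748657), 3.9963762760162354)
```

View pics/crop.png

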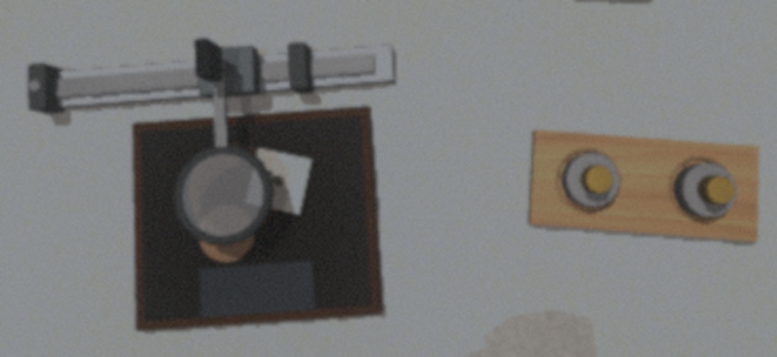

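The crop shows the grip at crop pixel (208,60), leaning towards the magnifier at (222,195). The half-covered pad is at about (280,180) and the knobs are at (600,180) and (718,190). The rail direction from the two stops is (-0.081, 0.997), and the slide is at about 0.033. I'll move to the grip.

```bash
cat >> h.py <<'E'
def ori(pos,yaw):           # of the two equivalent grasps, the one nearer the present wrist
    q=np.array(r.read_state()["joint_positions"]); best=[]
    for a in (yaw,yaw+np.pi):
        s=r.solve_ik(pos,down(a))
        if s is not None and abs(s[5])<2.9: best.append((abs(np.array(s)-q).max(),a,np.round(s,2)))
    b=min(best,key=lambda t:t[0]); return down(b[1])
def say(*k):
    s=r.read_state(); print(*k,"t",round(s["time_s"],2),"p",np.round(s["eef_pos"],4),"F",np.round(s["contact_force"],2),"w",round(s["grip_width"],4),"gf",round(s["grip_force"],1),flush=True)
E
python3 - <<'E'
from h import *
u=np.array([.5772-.5997,.3373-.0600,0]); u/=np.linalg.norm(u)
g=np.array([.5916,.1330,0])
o=ori(g+[0,0,.24],np.arctan2(u[1],u[0]))
command_gripper(.06,25)
r.reach(g+[0,0,.22],o); say("above")
c,p,d=snap("wrist","w1"); np.savez("w1.npz",p=p,d=d)
W=cloud(c,d); m=(W[...,2]>.13)&(W[...,2]<.16)
for b in blobs(m,100): print(b[0],b[1],np.median(W[b[2]],0),cv2.minAreaRect(W[b[2]][:,:2].astype(np.float32)))
E
```

```text
above t 3.23 p [0.5918 0.1321 0.2201] F [-0.24 -0.73 -0.03] w 0.0597 gf 0.0
[329.8 220.1] 1543 [0.59200056 0.1375754  0.14496363] ((0.5945748090744019, 0.1379263699054718), (0.03597012907266617, 0.013955524191260338), 4.402733325958252)
```

View pics/w1.png

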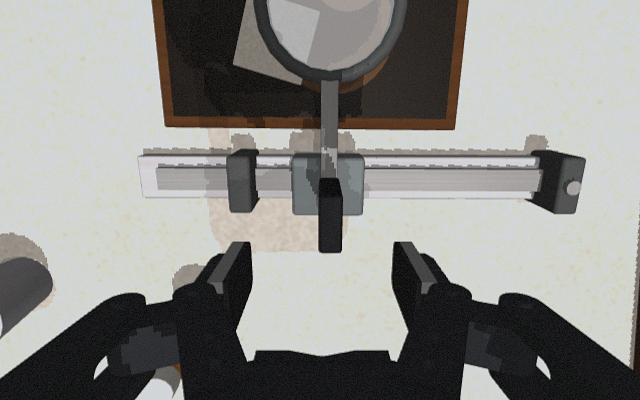

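The wrist view shows the grip at (330,217) between the open fingers, parallel to the closing axis, with the arm and magnifier beyond it. It measures 36 x 14 mm at (0.594, 0.138). Next I grip it and slide.

Run:
```python
from h import *
u=np.array([.5772-.5997,.3373-.0600,0]); u/=np.linalg.norm(u)
g=np.array([.594,.1375,.140]); 
r.move_straight(g+[0,0,.05],speed=.15)
print(r.move_straight(g,speed=.12,max_force=10)); say("at grip")
command_gripper(.005,30); say("gripped")
r.move_straight(g+.14*u,speed=.12,max_force=20); say("slid")
print(r.move_straight(g+.190*u,speed=.06,max_force=14)); say("stop?")
```

```text
False
at grip t 4.19 p [0.5945 0.1375 0.1409] F [ 0.13  0.16 -0.18] w 0.06 gf 0.0
gripped t 4.67 p [0.5943 0.1375 0.1408] F [ 0.01 -0.15  4.22] w 0.0135 gf 31.4
slid t 5.98 p [0.5836 0.2778 0.1407] F [3.6  1.74 4.92] w 0.0133 gf 31.5
True
stop? t 6.51 p [0.5819 0.3015 0.1408] F [-1.   -3.35  3.94] w 0.0135 gf 32.3
```

Run:
```python
from h import *
u=np.array([.5772-.5997,.3373-.0600,0]); u/=np.linalg.norm(u)
p=np.array(r.read_state()["eef_pos"])
print(r.move_straight(p+.012*u,speed=.03,max_force=18)); say("again")
command_gripper(.05,30); say("open")
p=np.array(r.read_state()["eef_pos"])
r.move_straight(p+[0,0,.09],speed=.2); say("up")
c,P,d=snap("wrist","w2"); W=cloud(c,d)
for b in blobs((W[...,2]>.13)&(W[...,2]<.16),100): print("grip",b[0],b[1],cv2.minAreaRect(W[b[2]][:,:2].astype(np.float32)))
hs=cv2.cvtColor(P,cv2.COLOR_RGB2HSV)
k=cast(c,[330,200],.05)
for b in blobs((W[...,2]>.043)&(W[...,2]<.053),300): print("50",b[0],b[1],np.median(W[b[2]],0),cv2.minAreaRect(W[b[2]][:,:2].astype(np.float32)))
for b in blobs((hs[...,2]>150)&(W[...,2]<.035)&(W[...,2]>.012),300): print("pad?",b[0],b[1],np.median(W[b[2]],0),cv2.minAreaRect(W[b[2]][:,:2].astype(np.float32)))
```

```text
True
again t 6.76 p [0.5819 0.3015 0.1408] F [-0.09 -3.25  3.88] w 0.0136 gf 32.6
open t 7.2 p [0.5822 0.3016 0.1407] F [-0.01 -0.58 -0.41] w 0.0499 gf 0.0
up t 7.8 p [0.5817 0.3014 0.2297] F [ 0.13  1.06 -0.8 ] w 0.05 gf 0.0
grip [322.9 210.7] 1384 ((0.5821571350097656, 0.3021954298019409), (0.03576459735631943, 0.013926401734352112), 4.524816513061523)
50 [ 50.8 176.2] 1410 [0.59879775 0.06542534 0.04807992] ((0.6000224351882935, 0.0634775161743164), (0.04933062568306923, 0.02095721662044525), 4.2405195236206055)
50 [367.4 176.5] 1355 [0.57562212 0.34052873 0.04817518] ((0.5799322724342346, 0.330650269985199), (0.04997684434056282, 0.04279595986008644), 4.412337303161621)
50 [ 37.6 310. ] 548 [0.7309929  0.04009759 0.0479919 ] ((0.7387664914131165, 0.03165457025170326), (0.05430503562092781, 0.026105472818017006), 37.730716705322266)
pad? [81.6 36.3] 4829 [0.47997523 0.08685988 0.02152669] ((0.4797375202178955, 0.0850864052772522), (0.06122247874736786, 0.060289714485406876), 78.17402648925781)
pad? [185.3 155.4] 1627 [0.5768586  0.17119142 0.01630557] ((0.5773592591285706, 0.16903826594352722), (0.008616066537797451, 0.19593821465969086), 4.246594429016113)
pad? [ 18.8 176.6] 1042 [0.60831385 0.01464763 0.02414576] ((0.6099851727485657, 0.011699128895998001), (0.029072532430291176, 0.04699741676449776), 4.899326324462891)
pad? [181.3 177.4] 5113 [0.59716886 0.16321439 0.02392823] ((0.5977492928504944, 0.17063075304031372), (0.029207101091742516, 0.19725854694843292), 4.340885639190674)
```

View pics/w2.png

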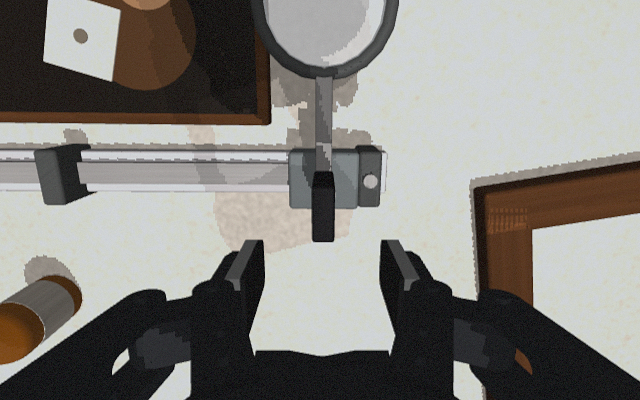

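The wrist view shows the carriage (322,180) butted against the far stop (370,178), so it is home. The pad dot is visible at (81,36). I'll look at the pad squarely on the way, then at the weights.

Run:
```python
from h import *
yaw=np.deg2rad(94.6)
a=np.array([.480,.085,.25]); r.reach(a,ori(a,yaw)); say("pad hover")
c,P,d=snap("wrist","w3"); hs=cv2.cvtColor(P,cv2.COLOR_RGB2HSV); W=cloud(c,d)
m=(hs[...,2]>140)&(hs[...,1]<40)&(W[...,2]>.012)&(W[...,2]<.035)&(np.abs(W[...,0]-.48)<.06)&(np.abs(W[...,1]-.085)<.06)
b=max(blobs(m,300),key=lambda b:b[1]); cn=max(cv2.findContours(b[2].astype(np.uint8),0,2)[0],key=cv2.contourArea)
print("pad",b[0],cv2.minAreaRect(cast(c,cn[:,0],.023)[:,:2].astype(np.float32)))
h=cv2.drawContours(np.zeros(m.shape,np.uint8),[cn],-1,1,-1).astype(bool)&~m
for x in blobs(h,15): print("dot",x[0],x[1],cast(c,x[0],.023))
a=np.array([.475,-.308,.25]); r.reach(a,ori(a,yaw)); say("rack hover")
c,P,d=snap("wrist","w4"); W=cloud(c,d); np.savez("w4.npz",p=P,d=d)
for x in blobs((W[...,2]>.072)&(W[...,2]<.095),80):
    cn=max(cv2.findContours(x[2].astype(np.uint8),0,2)[0],key=cv2.contourArea)
    print("knob",x[0],x[1],cast(c,x[0],.082),np.median(W[x[2]],0),cv2.minAreaRect(cast(c,cn[:,0],.082)[:,:2].astype(np.float32)))
```

```text
pad hover t 8.8 p [0.4806 0.0855 0.2498] F [-0.05  0.42  0.85] w 0.05 gf 0.0
pad [320.5 166.6] ((0.4791785478591919, 0.08505171537399292), (0.0594317726790905, 0.0597631074488163), 78.04779052734375)
dot [320.5 167.7] 101 [[0.47932206 0.08500439 0.023     ]]
rack hover t 10.31 p [ 0.4755 -0.3069  0.25  ] F [-0.35  0.05 -0.51] w 0.05 gf 0.0
knob [250.5 167.4] 894 [[ 0.46770903 -0.36527693  0.082     ]] [ 0.46810231 -0.36565985  0.08011786] ((0.46794918179512024, -0.36530449986457825), (0.027618935331702232, 0.02712208963930607), 2.3317337036132812)
knob [390.2 191. ] 860 [[ 0.47820484 -0.24844114  0.082     ]] [ 0.47866145 -0.24788108  0.07994517] ((0.4782275855541229, -0.2483750432729721), (0.02836671471595764, 0.026657242327928543), 35.24635696411133)
```

View pics/w4.png

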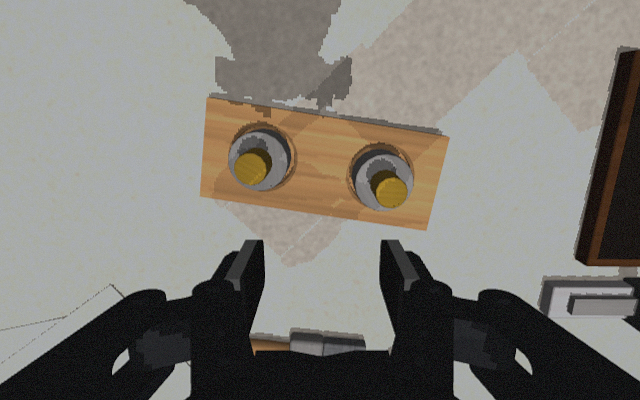

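The view shows both weights in their recesses, with the first knob at (390,191) and the second at (250,167). I'll lift and weigh the first, then set it back.

```bash
cat >> h.py <<'E'
def fz(n=10):
    v=[]
    for _ in range(n): r.hold(.05); v.append(r.read_state()["contact_force"])
    return np.mean(v,0).round(2), np.std(v,0).round(2)
ZG=.078
def lift(xy,yaw=np.deg2rad(94.6)):
    a=np.array([*xy,.17]); r.reach(a,ori(a,yaw)); r.hold(.3); f0=fz(); print("empty",f0)
    print("hit",r.move_straight([*xy,ZG],speed=.12,max_force=8)); say("down")
    command_gripper(.015,50); say("gripped")
    r.move_straight([*xy,ZG+.08],speed=.08); r.hold(.4); f1=fz(); say("up"); print("held",f1,"dF",f1[0]-f0[0])
E
python3 - <<'E'
from h import *
lift([.4780,-.2483])
c,P,d=snap("scene","s2"); cv2.imwrite("pics/s2c.png",cv2.resize(P[80:300,220:500],None,fx=2.5,fy=2.5)[:,:,::-1])
E
```

```text
empty (array([ 0.08, -0.2 , -0.04]), array([0.42, 0.3 , 0.55]))
hit False
down t 12.56 p [ 0.4784 -0.2486  0.0786] F [ 0.43 -0.6   0.58] w 0.05 gf 0.0
gripped t 12.89 p [ 0.4784 -0.2483  0.0789] F [-0.64  1.85  6.51] w 0.0266 gf 49.1
up t 14.94 p [ 0.478  -0.2483  0.158 ] F [-0.13 -0.03 -7.33] w 0.0266 gf 49.7
held (array([-0.08, -0.23, -7.36]), array([0.56, 0.33, 0.54])) dF [-0.16 -0.03 -7.32]
```

View pics/s2c.png

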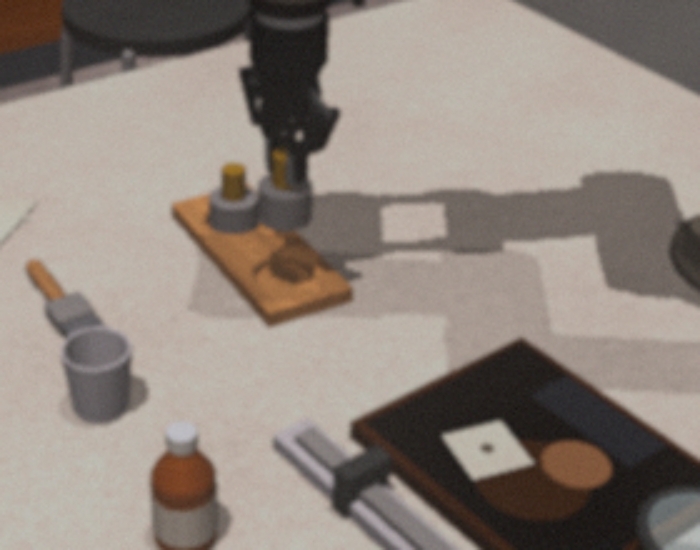

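The scene view shows the first weight held at (285,195), above its empty recess at (293,262). It reads 7.3 N, about 0.75 kg, so it is probably the heavy one. I'll set it back and lift the second, as asked.

```bash
cat >> h.py <<'E'
def setback(xy):
    r.move_straight([*xy,ZG+.012],speed=.08); r.hold(.2)
    print("touch",r.move_straight([*xy,ZG-.004],speed=.03,max_force=8)); r.hold(.2); say("set")
    command_gripper(.05,50); say("released"); r.move_straight([*xy,.17],speed=.15)
E
python3 - <<'E'
from h import *
setback([.4780,-.2483])
lift([.4678,-.3654])
E
```

```text
touch True
set t 16.82 p [ 0.478  -0.2478  0.0785] F [0.6  2.15 5.38] w 0.0267 gf 51.1
released t 17.17 p [ 0.4769 -0.2475  0.0773] F [-0.13 -0.46 -0.13] w 0.0497 gf 0.0
empty (array([-0.06,  0.06,  0.02]), array([0.6 , 0.32, 0.57]))
hit False
down t 20.19 p [ 0.4682 -0.3658  0.0787] F [-0.02 -0.7  -0.55] w 0.0501 gf 0.0
gripped t 20.52 p [ 0.4682 -0.3659  0.079 ] F [-0.52 -0.08  4.81] w 0.026 gf 49.0
up t 22.57 p [ 0.4678 -0.3654  0.158 ] F [-0.45 -0.58 -2.21] w 0.0269 gf 49.3
held (array([-0.09,  0.08, -3.01]), array([0.53, 0.5 , 0.4 ])) dF [-0.03  0.02 -3.03]
```

The second reads 3.0 N, about 0.31 kg, so the first is the heavier. I'll set the second back, check both from above, and pick up the first again.

Run:
```python
from h import *
setback([.4678,-.3654])
yaw=np.deg2rad(94.6)
a=np.array([.475,-.308,.25]); r.reach(a,ori(a,yaw))
c,P,d=snap("wrist","w5"); W=cloud(c,d)
for x in blobs((W[...,2]>.072)&(W[...,2]<.1),80):
    print("knob",x[0],x[1],cast(c,x[0],.082),np.median(W[x[2]],0))
```

```text
touch True
set t 24.39 p [ 0.4679 -0.366   0.0786] F [ 0.72 -4.33  2.87] w 0.0267 gf 50.2
released t 24.74 p [ 0.4672 -0.3646  0.0776] F [ 0.39 -0.44 -0.31] w 0.05 gf 0.0
knob [252.8 167.8] 888 [[ 0.46721041 -0.36396327  0.082     ]] [ 0.46769281 -0.36416072  0.08008224]
knob [390.9 191.4] 855 [[ 0.47784252 -0.24850352  0.082     ]] [ 0.47823893 -0.24816209  0.07999663]
```

View pics/w5.png

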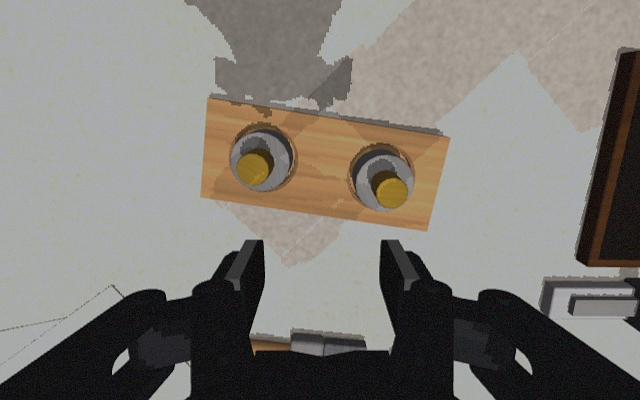

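Both weights sit flush in their recesses, with knobs at (253,168) and (391,191). Next I pick up the first and carry it over the pad.

Run:
```python
from h import *
lift([.4779,-.2484])
r.move_straight([.4779,-.2484,.20],speed=.12)
a=np.array([.4792,.0850,.20]); r.reach(a,ori(a,np.deg2rad(94.6))); say("over")
r.move_straight([.4792,.0850,.1457],speed=.06); r.hold(.6); say("final")
s=r.read_state(); print(Rot.from_quat(s["eef_rot"]).as_matrix()[:,2].round(4),np.round(s["dq"],4))
# knob top & body in top/scene views
for n in ("top","scene"):
    c,P,d=snap(n,"f_"+n); W=cloud(c,d); q=(np.abs(W[...,0]-.479)<.06)&(np.abs(W[...,1]-.085)<.06)
    m=q&(W[...,2]>.06)&(W[...,2]<.118); 
    print(n,m.sum(),W[m].min(0).round(3),W[m].max(0).round(3)) if m.any() else 0
    if n=="scene": cv2.imwrite("pics/f_c.png",cv2.resize(P[120:320,300:520],None,fx=3,fy=3,interpolation=2)[:,:,::-1])
```

```text
empty (array([ 0.03, -0.2 ,  0.06]), array([0.4 , 0.34, 0.3 ]))
hit False
down t 28.23 p [ 0.4783 -0.2487  0.0786] F [-0.15  0.26  0.26] w 0.0498 gf 0.0
gripped t 28.57 p [ 0.4783 -0.2484  0.0789] F [-0.83  3.3   5.95] w 0.0264 gf 49.0
up t 30.62 p [ 0.4779 -0.2484  0.158 ] F [-0.19 -0.72 -6.56] w 0.0267 gf 49.7
held (array([-0.1 , -0.09, -7.54]), array([0.35, 0.38, 0.64])) dF [-0.13  0.11 -7.6 ]
over t 32.38 p [0.4796 0.0841 0.1999] F [ 0.65 -0.61 -7.  ] w 0.0265 gf 49.8
final t 34.03 p [0.4792 0.085  0.1457] F [-0.7  -0.41 -7.68] w 0.0264 gf 49.8
[ 1.e-04 -0.e+00 -1.e+00] [ 0.0003 -0.0005  0.0007 -0.0013  0.0007  0.0013]
top 104 [0.453 0.059 0.073] [0.506 0.079 0.117]
scene 561 [0.458 0.057 0.068] [0.512 0.114 0.118]
```

View pics/f_c.png

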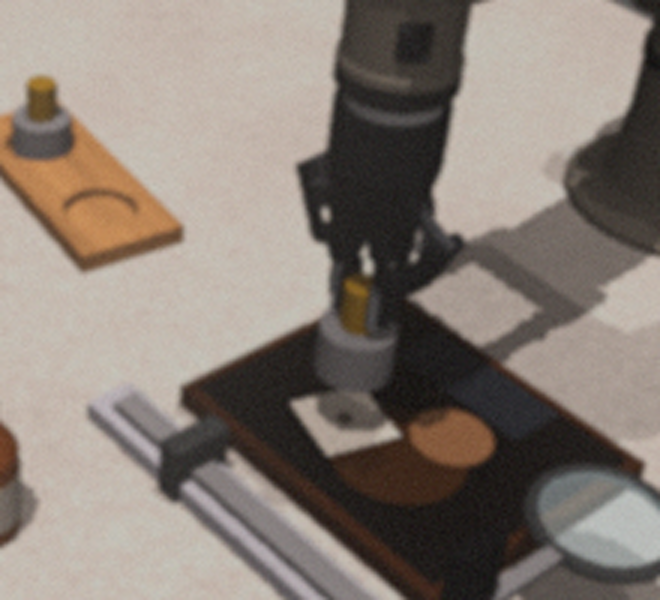

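```bash
python3 -c "
from workcell import r
print(r.finish_job())"
```

```text
the job is handed in; nothing more can be done
None
```

The job is handed in: the carriage is home against the far stop, and the heavier weight (the one from the recess nearer the painting, about 0.76 kg against 0.31 kg) is held upright, centred about 5 cm above the pad, with the lighter one back in its recess.

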